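# Latch the sprung jaw of a weld fixture open and slide the workpiece in

## Task

Load the weld fixture using fingertips only, without picking anything up: push the sprung jaw open by its upright tab, well past where its stop pin drops in, then let go so that it springs back and latches on the pin at mid position. Then push the steel stub, flat along the bed, into the open gap between fence and jaw until it is fully home against the end stop. Leave the other things on the fixture and the table where they are.

Things in the scene. Friction and masses are not known exactly. Their poses are not given: they have to be found in the camera images.
- fixture: weld fixture, fixed on the table; its axes: z up, +x the way the jaw opens, y along the fence. Origin on its underside, midway across the jaw's width. Grey bed plate 265 by 280 by 15 thick: x -130 to +135, y -210 to +70, top at z 15 (offsets in mm in this frame, here and below).
- fence (a point): top middle of the fence's face. Steel bar along y at the bed's low-x edge: x -125 to -105, y -205 to +35, top z 45.
- end_stop (a point): top edge middle of the end stop's face that the stub must meet, at fixture x -90, y 31, z 45; the face looks along -y. The stop is a steel block x -105 to -75, y 31 to 47.
- gantry (a point): top middle of the steel bridge over the jaw's tail that carries the vertical stop pin: x 35 to 65, y -39 to +39, top z 74
- jaw (a joint): travel (m) of the aluminium jaw along fixture +x: 0 closed (gap to fence 10 mm), 0.050 hard stop. The spring closes it with 5.5 N at 0, 8.5 N at 0.050 (damping 25 N s/m). Past 0.037 the stop pin drops into its tail; let go after that, it returns to 0.036 and stays latched (gap 46 mm); let go earlier, it closes again.
- jaw_tab (a point): top middle of the tab's pushing face (looks along -x, to the fence); moves with the jaw; x -55, z 90 when closed. Tab: upright plate 10 thick, 50 wide (y), z 45 to 90. Jaw block in front of and under it: 50 (x) by 60 (y -30 to +30), top z 45, front face x -95 when closed, 40 before the tab's face: fingers have room above it.
- stub: workpiece: loose steel box section, flat closed ends, 35 (x) by 90 (y) by 35 tall, 0.3 kg, round boss (diameter 24, 16 tall) on top, 12 off centre to +y. Origin: centre of underside. Lies on the bed (z 15) near the fence, roughly parallel to it, on the -y side of the jaw. Fully home its centre is at fixture y -14, its -y end 29 clear of the jaw.
- pin (a joint): drop of the sprung stop pin in m: 0 while it rides on the jaw's tail, 0.010 when dropped in (latched). It drops by itself.
- pin_knob (a point): top of the stop pin's black knob (diameter 26): z 101 when up, 91 when dropped
- bearing: bearing ring, outer diameter 44, 14 tall, loose on the bed
- dieblock: brass round, diameter 38, 40 tall, loose on the bed
- hammer: hammer lying on the table
- wrench: wrench lying on the table
- spray: yellow spray can standing on the table, diameter 64, 190 tall
- nutcup: small dark steel bowl, diameter 70, 50 tall
Things that resemble listed ones, but are neither listed nor needed, are in the scene too. There is more than one size of the stub; the job needs the largest.

How it is judged:
By the outcome, as a careful person would: the job done as asked, in the order asked, and still so for the second after the job is handed in, with the robot touching nothing.
It also fails if it takes over 51 s, if anything falls off the work surface, if the arm or the gripper's body presses on something with over 40 N, if the wrist force passes 120 N, or if a joint passes its speed limit or range.

## Robot

A 7-joint arm with a two-finger parallel gripper is mounted at the origin on the work surface. World frame = base frame: x ahead of the robot, y to its left, z up, the work surface at z = 0. Lengths are in m, angles in rad, forces in N, time in s.
With the tool pointing down it reaches from about 0.35 to 0.775 m from the base axis. Payload 3.1 kg.
Tool frame: the origin (TCP) lies midway between the tips of the shut fingers; the grasp point (between the pads) lies 19 mm behind it; z points along the fingers, y is the line along which they close (so a half turn about z gives the same grasp; the last joint's range is limited). The gripper opens to 85 mm and grips with 20 to 120 N. Pads are 22 mm wide; open, the fingers measure 114 mm over their backs; the gripper's body (76 mm by 85 mm) begins 54 mm behind the grasp point. The pads swing forward as they close: fully open they stand 13 mm farther back than shut.
Start: joints at [-0.042, 0.311, 0.014, 1.512, -0.004, 1.319, -0.027], TCP at [0.55, 0, 0.208] pointing down, gripper open.
Joint ranges: [-2.7, 2.7], [-0.3, 1.91], [-1.27, 1.3], [0.12, 2.57], [-1.44, 4.58], [0.2, 2.03], [-3.05, 3.05]. Speed limits (rad/s): [2.79, 2.79, 3.14, 3.14, 3.14, 3.14, 3.14].

## Interface

Orientations are given as [roll, pitch, yaw] about the fixed x, y, z axes, in that order (R = Rz(yaw) Ry(pitch) Rx(roll)).
In Python, from station import telemetry, get_image, camera_info, close_job gives the robot as it stands. The module is installed in compiled form; this text tells all that it offers.
- The arm moves only by the tool jog_arm, never from a script. Its argument "targets" is a list of rows, each an object with "xyz": the shift along the tool's x, y, z scaled (see below), a list of three; "twist": the turn, a rotation vector about the tool's x, y, z scaled (see below), a list of three. In form: [{"xyz": [tx, ty, tz], "twist": [ax, ay, az]}, ...]. A call has 1 to 5 rows; each row is the pose to reach, as a shift and turn from the pose commanded when the call began, along the tool's axes at that moment, turning the shorter way round; what a row does not reach only later rows make up. The controller multiplies each number of a shift by 30 cm and each number of a turn by 180 degrees. A row lasts 1/12 s, in which the tool goes at most 41.7 mm and 7.16 degrees, less where a joint would pass 70% of its speed; a pose out of reach is approached as far as the arm can. A call with a number of a shift or a turn outside -1 to 1 is refused whole. A call with a gripper value outside its range is refused whole. "claw" is the opening, from 0 (shut) to 1 (fully open), set as the call begins (left out, the last holds). The fingers move at their own pace and stop on an object; the grip force is fixed at half the most. Time passes only in rows, so rows that repeat a pose let the fingers close. It gives the time, the measured TCP pose, the force, the opening and the grip force at its end, in the units of the state.
- telemetry.read_state(): the state, without advancing time (a new reading comes with each control period).
- get_image(name): name is "scene" or "side" or "wrist"; returns the picture (480x640x3 uint8, red, green, blue); there is no depth.
- camera_info(name): a dict with "K" (3x3 intrinsics, pixels), "k1" (the pictures are not rectified: a ray, as slopes to the right and down, at radius r is drawn at 1 + k1 r^2 times it, then the intrinsics apply), "extrinsics" (4x4, takes a point from camera to world coordinates). Camera axes: x right, y down, z forward; pixel columns grow to the right and rows downward; lengths in m; the calibration is good to about 2 mm. A picture is of the moment at which its call begins: read the wrist's pose just before it. camera_info takes no time and is no camera call; for the wrist camera it gives the pose at the moment of the call.
- close_job(): hands the job in; it is judged then, once.
The state is a dict: "clock": time; "joint_pos": joint angles; "joint_vel": joint speeds; "joint_torque": joint torques, N m; "tcp_pos": TCP position; "orientation": TCP orientation; "ft_force": force on the tool from outside, world axes, zero at the start; "torque": the same for the moment, N m; "gripper_width": opening from 0.0 (shut) to 1.0 (fully open); "finger_force": force on a finger pad.
Only numpy, scipy, OpenCV 4.12 (cv2) and the standard library are available. Lean on these libraries where they do the work, as an engineer would, in place of code of your own. Each camera call takes 0.05 s, during which the arm holds its last target. There are 200 camera calls.

## Working session

There is one attempt and no reset: what is moved stays moved. The work goes in short steps, Python scripts to look and compute and a tool call to move; the robot and the scene stay as the last step left them, time stands still between calls to the robot, and variables do not carry over. Pictures are saved under pics/ and viewed, at most 10 in all, crops included, and the job is handed in when it is done.

Besides the shell and the picture viewer there is one more tool, called by a JSON object that holds its "op" and its "data". jog_arm: Moves the arm, as the interface text tells. Shifts and turns lie within -1 to 1; 1 stands for 30 cm of shift or 180 degrees of turn. Its arguments: {"type":"object","properties":{"targets":{"type":"array"},"claw":{"type":"number"}},"required":["targets"]}

```bash
mkdir -p pics; python3 - <<'E'
from station import *
import cv2,json
for n in ["scene","side"]:
    im=get_image(n); cv2.imwrite(f"pics/{n}0.png",im[:,:,::-1])
    c=camera_info(n); print(n,c)
s=telemetry.read_state(); print(s)
E
```

```text
scene {'K': array([[441.06340953,   0.        , 312.85447317],
       [  0.        , 441.06340953, 237.02874223],
       [  0.        ,   0.        ,   1.        ]]), 'k1': -0.09424062381776233, 'extrinsics': array([[ 0.83080142,  0.33393365, -0.44526096,  0.94779367],
       [ 0.55655133, -0.49208623,  0.66940403, -0.54917265],
       [ 0.00442974, -0.8039524 , -0.59467716,  0.60305669],
       [ 0.        ,  0.        ,  0.        ,  1.        ]])}
side {'K': array([[465.22700397,   0.        , 321.64248654],
       [  0.        , 465.22700397, 242.36404192],
       [  0.        ,   0.        ,   1.        ]]), 'k1': -0.007679066585636818, 'extrinsics': array([[-0.94123091, -0.26485422,  0.20961063,  0.40074597],
       [-0.3376348 ,  0.72062641, -0.60555786,  0.58915022],
       [ 0.0093336 , -0.64074162, -0.76769985,  0.81810445],
       [ 0.        ,  0.        ,  0.        ,  1.        ]])}
{'clock': 0.1, 'joint_pos': array([-0.04172625,  0.31166455,  0.01400275,  1.51292275, -0.00439687,
        1.31918222, -0.02721581]), 'joint_vel': array([ 0.00026413, -0.00167454, -0.00141087, -0.00388276,  0.00120184,
       -0.00223287, -0.00227026]), 'joint_torque': array([ 1.58822681e-03, -3.80853546e+01,  1.46967340e-01, -2.31242698e+01,
        1.21570277e-02,  8.10778613e-03,  3.56746978e-05]), 'tcp_pos': array([5.49290401e-01, 1.93726851e-05, 2.06808905e-01]), 'orientation': array([-3.13944861e+00,  9.60407191e-05,  1.57087477e+00]), 'ft_force': array([-0.05405793, -0.3434805 , -0.03039796]), 'torque': array([0.03129694, 0.01835661, 0.00689671]), 'finger_force': 0.0, 'gripper_width': 1.0024186179730799}
```

View pics/scene0.png

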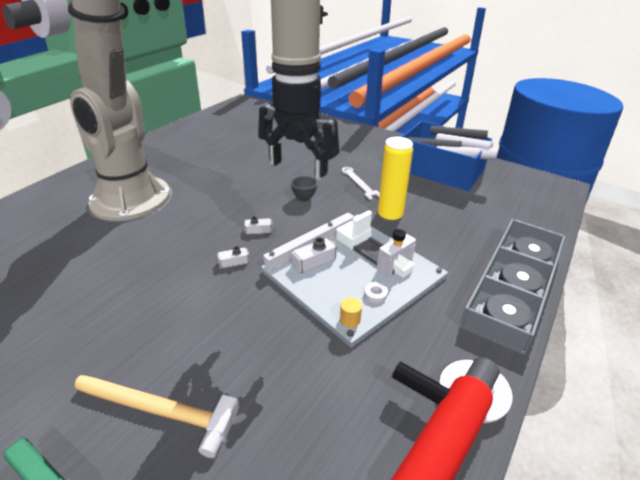

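View pics/side0.png

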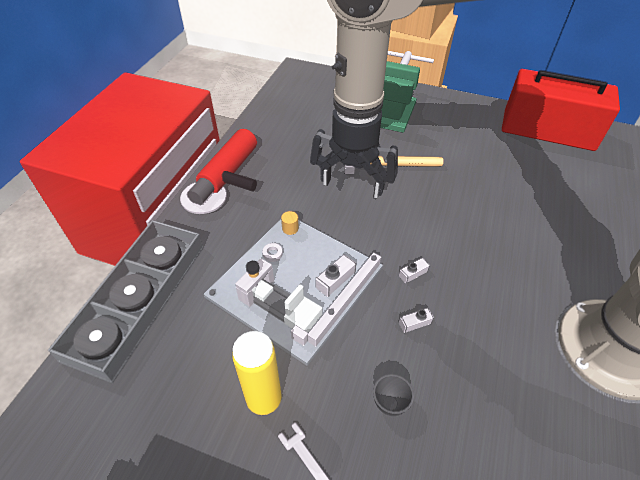

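The scene view shows the fixture with a bossed stub on it at about (314,255). Two smaller bossed lookalikes lie on the table at (258,226) and (233,257). In the side view these are at (336,272), (414,269) and (416,318). I choose the one on the bed, which is the largest and lies next to the fence. Next I'll check it in a close crop.

```bash
python3 - <<'E'
import cv2
a=cv2.imread("pics/scene0.png")[195:350,250:455]; b=cv2.imread("pics/side0.png")[205:370,200:390]
cv2.imwrite("pics/c1.png",cv2.resize(a,(800,605),interpolation=cv2.INTER_CUBIC)[:600])
cv2.imwrite("pics/c2.png",cv2.resize(b,None,fx=3.6,fy=3.6,interpolation=cv2.INTER_CUBIC))
E
```

```text
(no output)
```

View pics/c1.png

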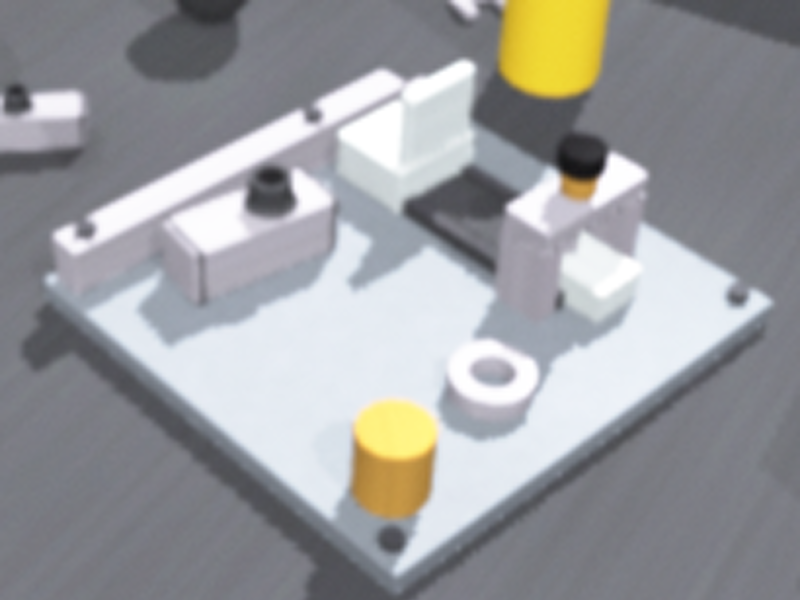

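View pics/c2.png

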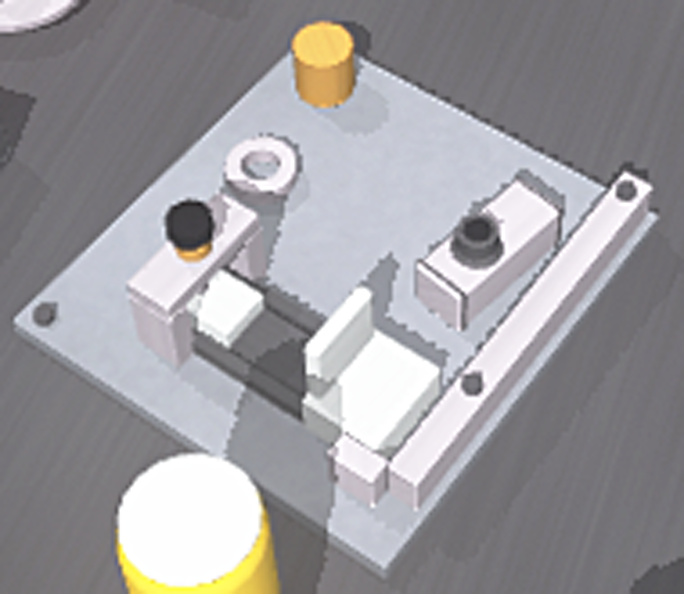

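The crops confirm it. The largest stub lies beside the fence with its boss towards the jaw end. Its centre is at about c1 (250,215) and c2 (490,245). Next I'll fit the fixture and stub poses.

```bash
cat > h.py <<'E'
import numpy as np
from station import *
from scipy.optimize import least_squares
def proj(n,P):
    c=camera_info(n); T=np.linalg.inv(c['extrinsics']); p=np.atleast_2d(P)@T[:3,:3].T+T[:3,3]
    s=p[:,:2]/p[:,2:]; s=s*(1+c['k1']*(s**2).sum(1))[:,None]
    return s@c['K'][:2,:2].T+c['K'][:2,2]
def tf(q,P):
    P=np.asarray(P,float)/1000; c,s=np.cos(q[2]),np.sin(q[2])
    return np.c_[q[0]+c*P[:,0]-s*P[:,1],q[1]+s*P[:,0]+c*P[:,1],P[:,2]]
def fit(obs,q0):
    f=lambda q:np.concatenate([(proj(n,tf(q,A))-B).ravel() for n,A,B in obs])
    r=least_squares(f,q0,loss='soft_l1'); return r.x,f(r.x).reshape(-1,2)
E
cat > fit.py <<'E'
from h import *
u1=lambda L:(np.array(L,float)+.5)/(800/205)-.5+[250,195]
u2=lambda L:(np.array(L,float)+.5)/3.6-.5+[200,205]
O=[("scene",[(-130,-210,15),(135,-210,15),(135,70,15),(-125,-205,45),(35,-39,74),(65,-39,74),(65,39,74)],u1([(48,284),(397,575),(772,302),(55,238),(508,210),(555,230),(648,178)])),
("side",[(-130,-210,15),(-130,70,15),(135,70,15),(-125,-205,45),(-125,35,45),(-105,35,45),(65,39,74),(35,-39,74)],u2([(655,215),(386,572),(17,322),(652,188),(418,478),(392,462),(130,288),(258,218)]))]
q,r=min((fit(O,[.65,.1,a]) for a in np.arange(-3,3.1,1)),key=lambda t:np.abs(t[1]).sum()); print(q,np.degrees(q[2])); print(r.round(1).tolist())
S=lambda L:[(x,y,50) for x,y in L]
a,b=17.5,45
O2=[("scene",S([(-a,-b),(a,-b),(a,b),(-a,b)]),u1([(163,222),(203,246),(335,200),(300,170)])),
("side",S([(a,b),(-a,b),(-a,-b),(a,-b)]),u2([(418,265),(465,295),(562,225),(522,183)]))]
p,r=fit(O2,[q[0],q[1],q[2]]); print(p,r.round(1).tolist())
d=p[:2]-q[:2]; c,s=np.cos(q[2]),np.sin(q[2]); print("stub in fix mm",1000*(c*d[0]+s*d[1]),1000*(-s*d[0]+c*d[1]),np.degrees(p[2]-q[2]))
E
python3 fit.py
```

```text
[ 0.65473694  0.13724396 -0.25939344] -14.862149121509688
[[-1.4, -0.9], [1.1, 0.5], [0.8, -0.6], [-0.7, -0.3], [-0.6, -0.9], [-1.0, 1.2], [0.4, -1.4], [1.1, -0.3], [0.3, -0.6], [-2.0, -0.0], [0.2, -0.9], [0.1, 2.4], [-1.5, 1.3], [-1.4, -1.1], [0.3, -0.9]]
[ 0.5565832   0.04305148 -0.3978151 ] [[-0.8, -0.4], [-1.9, 2.7], [1.3, -0.7], [0.6, -1.5], [-0.4, 0.5], [-0.6, 2.0], [1.4, -4.9], [-0.2, -2.3]]
stub in fix mm -70.71023652468978 -116.21721149907813 -7.930977095363256
```

```bash
cat >> h.py <<'E'
from scipy.spatial.transform import Rotation as Rn
FIX=[0.6547,0.1372,-0.2594]
def go(fx,fy,fz,yaw=None,fix=None):
    """fixture mm target (and tool-y axis direction in fixture deg) -> scaled shift/twist from the measured pose"""
    fix=fix or FIX; s=telemetry.read_state(); R=Rn.from_euler('xyz',s['orientation'])
    t=tf(fix,[[fx,fy,fz]])[0]; d=R.inv().apply(t-s['tcp_pos'])/0.3
    a=np.pi/2 if yaw is None else np.radians(yaw)
    y=np.array([np.cos(a+fix[2]),np.sin(a+fix[2]),0]); z=np.array([0,0,-1.]); T=Rn.from_matrix(np.c_[np.cross(y,z),y,z])
    w=(R.inv()*T).as_rotvec()/np.pi
    print("shift",d.round(4),"twist",w.round(4)); st(fix)
def st(fix=None):
    q=fix or FIX; s=telemetry.read_state(); d=s['tcp_pos'][:2]-np.array(q[:2]); c,n=np.cos(q[2]),np.sin(q[2])
    f=s['ft_force']
    print("t%.2f"%s['clock'],"fix mm",(1000*np.array([c*d[0]+n*d[1],-n*d[0]+c*d[1],s['tcp_pos'][2]])).round(1),"F fix",np.round([c*f[0]+n*f[1],-n*f[0]+c*f[1],f[2]],1),"w",round(s['gripper_width'],2))
E
python3 - <<'E'
from h import *
def ray(n,u,z):
    f=lambda p:(proj(n,[[p[0],p[1],z]])[0]-u)
    return least_squares(f,[.6,.2]).x
for n,u in [("scene",(395,147)),("side",(253,350))]:
    p=ray(n,u,.19); q=FIX; d=p-np.array(q[:2]); c,s=np.cos(q[2]),np.sin(q[2]); print(n,p,1000*(c*d[0]+s*d[1]),1000*(-s*d[0]+c*d[1]))
go(-85,-60,200)
E
```

```text
scene [0.60267506 0.29421952] -90.5600052573958 138.42185383362047
side [0.59741452 0.32289599] -103.00008098241406 164.78958746330596
shift [0.3366 0.0263 0.0226] twist [-6.000e-04 -4.000e-04 -4.174e-01]
t0.10 fix mm [ -66.7 -159.6  206.8] F fix [ 0.  -0.3 -0. ] w 1.0
```

{"op": "jog_arm", "data": {"targets": [{"xyz": [0.17,0.013,0],"twist": [0,0,-0.039]},{"xyz": [0.337,0.026,0],"twist": [0,0,-0.078]},{"xyz": [0.337,0.026,0],"twist": [0,0,-0.117]},{"xyz": [0.337,0.026,0],"twist": [0,0,-0.156]},{"xyz": [0.337,0.026,0],"twist": [0,0,-0.195]}], "claw": 0}}

```text
clock: 0.52
tcp_pos: [0.557, 0.104, 0.207]
orientation: [-3.141, -0.002, 2.195]
ft_force: [-0.7, 0.2, 0.1]
gripper_width: 0.299
finger_force: 0.0
```

{"op": "jog_arm", "data": {"targets": [{"xyz": [0,0,0],"twist": [0,0,-0.039]},{"xyz": [0,0,0],"twist": [0,0,-0.078]},{"xyz": [0,0,0],"twist": [0,0,-0.117]},{"xyz": [0,0,0],"twist": [0,0,-0.156]},{"xyz": [0,0,0],"twist": [0,0,-0.195]}]}}

```text
clock: 0.93
tcp_pos: [0.5574, 0.101, 0.2071]
orientation: [-3.141, -0.001, 2.802]
ft_force: [-0.5, 0.4, 1.1]
gripper_width: 0.001
finger_force: 0.0
```

```bash
python3 - <<'E'
from h import *
import cv2
go(-85,-60,200)
c=camera_info("wrist"); im=get_image("wrist"); cv2.imwrite("pics/w0.png",im[:,:,::-1]); print(c); np.savez("w0.npz",K=c['K'],k1=c['k1'],E=c['extrinsics'])
E
```

```text
shift [ 0.0006 -0.0001  0.0237] twist [-0.0002 -0.0004 -0.0255]
t0.93 fix mm [-84.8 -60.  207.1] F fix [-0.6  0.3  1.1] w 0.0
{'K': array([[334.60183854,   0.        , 321.51055855],
       [  0.        , 334.60183854, 234.54839231],
       [  0.        ,   0.        ,   1.        ]]), 'k1': -0.05947242604536636, 'extrinsics': array([[ 0.33301081,  0.89388416,  0.30012482,  0.48017314],
       [ 0.9429223 , -0.31530087, -0.10715831,  0.12840718],
       [-0.0011575 ,  0.31867926, -0.94786191,  0.37213943],
       [ 0.        ,  0.        ,  0.        ,  1.        ]])}
```

View pics/w0.png

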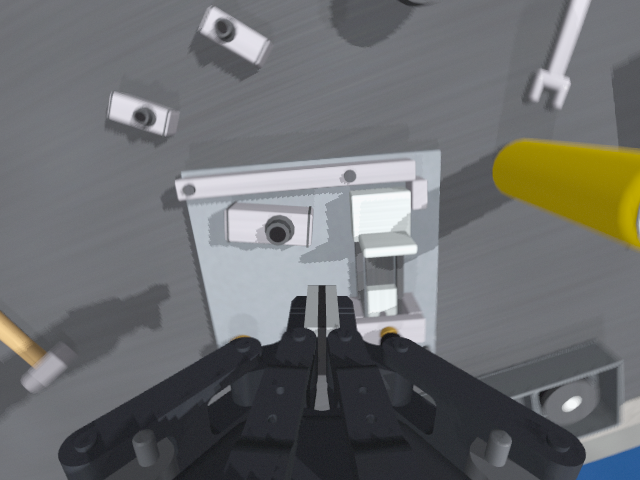

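The wrist view shows the fence bar from (177,189) to (414,170). The stub's top spans about (229,204) to (312,246), with the boss at (279,231). The jaw and tab are at (385,225). The spray can leans into the right of the picture. I'll refit with this view included.

```bash
cat >> h.py <<'E'
_ci=camera_info
W=np.load("w0.npz")
def camera_info(n): return dict(K=W['K'],k1=float(W['k1']),extrinsics=W['E']) if n=="w0" else _ci(n)
E
cat > fit2.py <<'E'
exec(open("fit.py").read().split("S=lambda")[0].replace("q,r=","O.append(('w0',[(-130,70,15),(-125,-205,45),(-105,-205,45),(-125,35,45),(-105,35,45)],np.array([(439,151),(177,180),(179,199),(413,160),(414,179.)])))\nq,r="))
a,b=17.5,45
S=lambda L:[(x,y,50) for x,y in L]
O2=[("scene",S([(-a,-b),(a,-b),(a,b),(-a,b)])+[(0,12,66)],u1([(163,224),(203,250),(335,200),(300,170),(270,175)])),
("side",S([(a,b),(-a,b),(-a,-b),(a,-b)])+[(0,12,66)],u2([(418,265),(465,294),(562,212),(522,183),(480,230)])),
("w0",S([(-a,-b),(-a,b),(a,b),(a,-b)])+[(0,12,66)],np.array([(229,204),(312,208),(311,245),(228,241),(278,233.)]))]
p,r=fit(O2,[q[0],q[1],q[2]]); print(p,r.round(1).tolist())
d=p[:2]-q[:2]; c,s=np.cos(q[2]),np.sin(q[2]); print("stub in fix mm",1000*(c*d[0]+s*d[1]),1000*(-s*d[0]+c*d[1]),np.degrees(p[2]-q[2]))
E
python3 fit2.py; python3 -c "
import cv2
a=cv2.imread('pics/w0.png')[140:290,170:450]; cv2.imwrite('pics/c3.png',cv2.resize(a,None,fx=2.85,fy=2.85,interpolation=cv2.INTER_CUBIC))"
```

```text
[ 0.65435182  0.13683041 -0.2594448 ] -14.865092116684313
[[-1.6, -0.9], [0.7, 0.6], [0.6, -0.6], [-1.0, -0.3], [-0.9, -0.9], [-1.3, 1.3], [0.1, -1.4], [1.3, -0.4], [0.6, -0.7], [-1.7, -0.1], [0.5, -1.0], [0.4, 2.2], [-1.2, 1.1], [-1.1, -1.2], [0.6, -1.0], [2.4, -1.2], [-4.8, 0.2], [-2.6, 0.9], [2.9, 0.1], [1.8, 1.6]]
[ 0.55610799  0.04399015 -0.39039703] [[-0.7, -1.1], [-1.7, 1.4], [1.3, -1.2], [0.5, -1.9], [0.1, 0.1], [-0.3, 1.1], [-0.4, 2.8], [1.4, -1.1], [-0.3, -1.9], [0.0, 1.1], [-6.0, 3.5], [1.4, 3.9], [0.9, -0.1], [-3.6, -0.4], [-0.0, -1.0]]
stub in fix mm -71.13824464415336 -114.93699559477946 -7.503010282265877
```

View pics/c3.png

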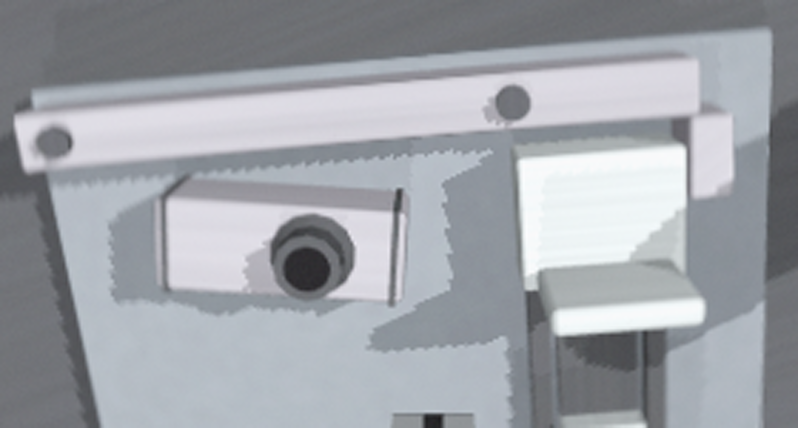

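The crop shows the end-capped stub with its boss towards the jaw, tilted about -7.5° from the fence, so the fit is good enough. Next I'll go down between the fence and the tab.

{"op": "jog_arm", "data": {"targets": [{"xyz": [0,0.12,0],"twist": [0,0,-0.0255]},{"xyz": [-0.01,0.2,0.08],"twist": [0,0,-0.0255]},{"xyz": [-0.01,0.2,0.21],"twist": [0,0,-0.0255]},{"xyz": [-0.01,0.2,0.34],"twist": [0,0,-0.0255]},{"xyz": [-0.01,0.2,0.45],"twist": [0,0,-0.0255]}]}}

```text
clock: 1.4
tcp_pos: [0.5798, 0.1568, 0.07]
orientation: [-3.14, -0.002, 2.875]
ft_force: [0.7, -0.9, -0.6]
gripper_width: -0.002
finger_force: 0.0
```

{"op": "jog_arm", "data": {"targets": [{"xyz": [0,0,0.03],"twist": [0,0,0]},{"xyz": [0,0,0.047],"twist": [0,0,0]},{"xyz": [0,0,0.047],"twist": [0,0,0]}]}}

```text
clock: 1.65
tcp_pos: [0.581, 0.1565, 0.0585]
orientation: [-3.141, -0.001, 2.875]
ft_force: [0.2, -0.2, 0.5]
gripper_width: 0.001
finger_force: 0.0
```

```bash
sed -i 's/^FIX=.*/FIX=[0.6545,0.1370,-0.2594]/' h.py; python3 - <<'E'
from h import *
go(-82,0,58)
E
```

```text
shift [ 0.0198 -0.0001  0.0018] twist [-0.0001 -0.0002 -0.0023]
t1.65 fix mm [-76.1  -0.   58.5] F fix [ 0.3 -0.1  0.5] w 0.0
```

{"op": "jog_arm", "data": {"targets": [{"xyz": [-0.02,0,0],"twist": [0,0,0]},{"xyz": [-0.025,0,0],"twist": [0,0,0]},{"xyz": [-0.03,0,0],"twist": [0,0,0]}]}}

```text
clock: 1.9
tcp_pos: [0.5915, 0.1547, 0.0612]
orientation: [3.139, 0.003, 2.875]
ft_force: [-2.7, -0.3, 1.8]
gripper_width: -0.003
finger_force: 1.1
```

{"op": "jog_arm", "data": {"targets": [{"xyz": [-0.005,0,0],"twist": [0,0,0]},{"xyz": [-0.01,0,0],"twist": [0,0,0]}]}}

```text
clock: 2.07
tcp_pos: [0.5914, 0.1547, 0.0597]
orientation: [3.141, -0.002, 2.877]
ft_force: [-6.5, 1.1, 4.6]
gripper_width: -0.003
finger_force: 3.2
```

{"op": "jog_arm", "data": {"targets": [{"xyz": [-0.005,0,0],"twist": [0,0,0]},{"xyz": [-0.01,0,0],"twist": [0,0,0]}]}}

```text
clock: 2.23
tcp_pos: [0.5923, 0.1544, 0.0591]
orientation: [-3.141, -0.006, 2.878]
ft_force: [-8.0, 1.4, 5.9]
gripper_width: -0.0
finger_force: 3.9
```

```bash
python3 -c "
from h import *
st()"
```

```text
t2.23 fix mm [-64.6   0.9  59.1] F fix [-8.1 -0.7  5.9] w -0.0
```

{"op": "jog_arm", "data": {"targets": [{"xyz": [-0.02,0,0],"twist": [0,0,0]},{"xyz": [-0.04,0,0],"twist": [0,0,0]},{"xyz": [-0.06,0,0],"twist": [0,0,0]},{"xyz": [-0.08,0,0],"twist": [0,0,0]},{"xyz": [-0.1,0,0],"twist": [0,0,0]}]}}

```text
clock: 2.65
tcp_pos: [0.6196, 0.147, 0.059]
orientation: [-3.14, -0.01, 2.879]
ft_force: [-11.3, 1.7, 7.9]
gripper_width: 0.003
finger_force: 5.4
```

```bash
python3 -c "
from h import *
st()"
```

```text
t2.65 fix mm [-36.4   0.8  59. ] F fix [-11.4  -1.2   7.9] w 0.0
```

{"op": "jog_arm", "data": {"targets": [{"xyz": [-0.018,0,0],"twist": [0,0,0]},{"xyz": [-0.036,0,0],"twist": [0,0,0]},{"xyz": [-0.048,0,0],"twist": [0,0,0]},{"xyz": [-0.05,0,0],"twist": [0,0,0]},{"xyz": [-0.05,0,0],"twist": [0,0,0]}]}}

```text
clock: 3.07
tcp_pos: [0.6355, 0.1427, 0.0589]
orientation: [-3.141, -0.007, 2.878]
ft_force: [-7.9, 1.0, 5.2]
gripper_width: 0.0
finger_force: 3.9
```

```bash
python3 -c "
from h import *
st()"
```

```text
t3.07 fix mm [-19.8   0.7  58.9] F fix [-7.8 -1.1  5.2] w 0.0
```

{"op": "jog_arm", "data": {"targets": [{"xyz": [0.03,0,0],"twist": [0,0,0]},{"xyz": [0.08,0,0],"twist": [0,0,0]},{"xyz": [0.1,0,0],"twist": [0,0,0]},{"xyz": [0.1,0,0],"twist": [0,0,0]}]}}

```text
clock: 3.4
tcp_pos: [0.6092, 0.1494, 0.0591]
orientation: [3.141, 0.0, 2.878]
ft_force: [0.1, 0.0, -0.3]
gripper_width: 0.004
finger_force: 0.0
```

{"op": "jog_arm", "data": {"targets": [{"xyz": [0,0,-0.1],"twist": [0,0,0]},{"xyz": [0,-0.1,-0.23],"twist": [0,0,0]},{"xyz": [0,-0.23,-0.34],"twist": [0,0,0]},{"xyz": [0,-0.3,-0.34],"twist": [0,0,0]},{"xyz": [0,-0.3,-0.34],"twist": [0,0,0]}], "claw": 0.35}}

```text
clock: 3.82
tcp_pos: [0.5899, 0.0505, 0.1655]
orientation: [-3.136, 0.011, 2.864]
ft_force: [-0.2, -2.7, 0.0]
gripper_width: 0.35
finger_force: 0.0
```

```bash
python3 - <<'E'
from h import *
import cv2
st()
a=get_image("scene")[195:350,250:455,::-1]
cv2.imwrite("pics/c4.png",cv2.resize(a,(600,454),interpolation=cv2.INTER_CUBIC))
E
```

```text
t3.82 fix mm [ -40.3 -100.2  165.5] F fix [ 0.5 -2.7  0. ] w 0.35
```

View pics/c4.png

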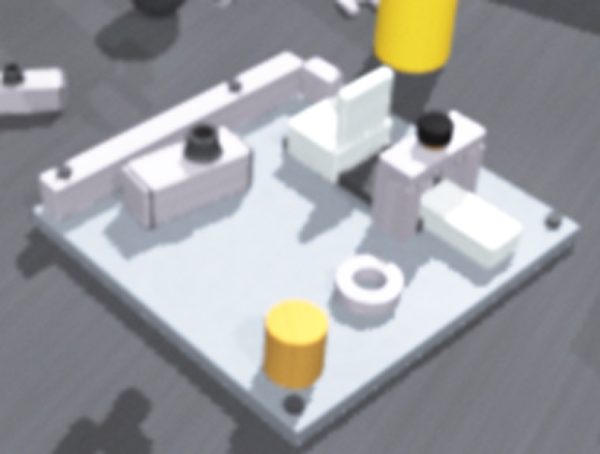

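The jaw now stands open with its tail out past the gantry at about (470,220), and the pin knob sits low at (435,130), so it is latched. Now I'll square the stub against the fence using two fingertips.

{"op": "jog_arm", "data": {"targets": [{"xyz": [-0.05,-0.05,0],"twist": [0,0,0]},{"xyz": [-0.05,-0.05,0.12],"twist": [0,0,0]},{"xyz": [-0.05,-0.05,0.24],"twist": [0,0,0]},{"xyz": [-0.05,-0.05,0.35],"twist": [0,0,0]},{"xyz": [-0.05,-0.05,0.35],"twist": [0,0,0]}]}}

```text
clock: 4.28
tcp_pos: [0.5907, 0.0428, 0.0478]
orientation: [-3.136, -0.014, 2.877]
ft_force: [-0.8, -0.1, -1.6]
gripper_width: 0.347
finger_force: 0.0
```

```bash
python3 -c "
from h import *
go(-28,-115,25)"
```

```text
shift [-0.0328 -0.0247  0.0755] twist [-0.0017 -0.0046 -0.0018]
t4.28 fix mm [ -37.5 -107.4   47.8] F fix [-0.7 -0.3 -1.6] w 0.35
```

{"op": "jog_arm", "data": {"targets": [{"xyz": [-0.03,-0.025,-0.01],"twist": [0,0,0]},{"xyz": [-0.035,-0.025,0],"twist": [0,0,0]},{"xyz": [-0.035,-0.025,0.04],"twist": [0,0,0]},{"xyz": [-0.035,-0.025,0.075],"twist": [0,0,0]},{"xyz": [-0.035,-0.025,0.075],"twist": [0,0,0]}]}}

```text
clock: 4.7
tcp_pos: [0.6037, 0.0334, 0.0316]
orientation: [-3.141, -0.003, 2.876]
ft_force: [-0.5, -0.8, -1.2]
gripper_width: 0.348
finger_force: 0.0
```

```bash
python3 -c "
from h import *
go(-28,-115,25)"
```

```text
shift [ 0.0182 -0.0062  0.0221] twist [-0.0003 -0.0009 -0.0019]
t4.70 fix mm [ -22.5 -113.2   31.6] F fix [-0.3 -0.9 -1.2] w 0.35
```

{"op": "jog_arm", "data": {"targets": [{"xyz": [0.02,0,0.02],"twist": [0,0,0]},{"xyz": [0.04,0,0.02],"twist": [0,0,0]},{"xyz": [0.06,0,0.02],"twist": [0,0,0]},{"xyz": [0.08,0,0.02],"twist": [0,0,0]},{"xyz": [0.1,0,0.02],"twist": [0,0,0]}]}}

```text
clock: 5.12
tcp_pos: [0.5767, 0.0419, 0.0281]
orientation: [3.14, 0.003, 2.877]
ft_force: [2.2, 0.8, -0.6]
gripper_width: 0.35
finger_force: 0.7
```

```bash
python3 -c "
from h import *
st()"
```

```text
t5.12 fix mm [ -50.8 -111.9   28.1] F fix [ 1.9  1.4 -0.6] w 0.35
```

Pushing the stub now. I'll continue until it meets the fence.

{"op": "jog_arm", "data": {"targets": [{"xyz": [0.01,0,0],"twist": [0,0,0]},{"xyz": [0.02,0,0],"twist": [0,0,0]},{"xyz": [0.025,0,0],"twist": [0,0,0]}]}}

```text
clock: 5.37
tcp_pos: [0.57, 0.0437, 0.0282]
orientation: [3.14, 0.003, 2.876]
ft_force: [2.1, 0.2, 0.2]
gripper_width: 0.351
finger_force: 1.1
```

{"op": "jog_arm", "data": {"targets": [{"xyz": [0.007,0,0],"twist": [0,0,0]},{"xyz": [0.01,0,0],"twist": [0,0,0]},{"xyz": [0.01,0,0],"twist": [0,0,0]}]}}

```text
clock: 5.62
tcp_pos: [0.5667, 0.0442, 0.0277]
orientation: [3.141, 0.002, 2.876]
ft_force: [1.9, 0.9, 1.1]
gripper_width: 0.351
finger_force: 1.5
```

```bash
python3 -c "
from h import *
st()"
```

```text
t5.62 fix mm [ -61.1 -112.2   27.7] F fix [1.6 1.3 1.1] w 0.35
```

{"op": "jog_arm", "data": {"targets": [{"xyz": [0.007,0,0],"twist": [0,0,0]},{"xyz": [0.012,0,0],"twist": [0,0,0]},{"xyz": [0.012,0,0],"twist": [0,0,0]}]}}

```text
clock: 5.87
tcp_pos: [0.5647, 0.0448, 0.0286]
orientation: [3.14, 0.005, 2.876]
ft_force: [4.3, -0.3, 5.2]
gripper_width: 0.349
finger_force: 3.1
```

```bash
python3 -c "
from h import *
st()"
```

```text
t5.87 fix mm [ -63.2 -112.1   28.6] F fix [4.3 0.8 5.2] w 0.35
```

{"op": "jog_arm", "data": {"targets": [{"xyz": [0.01,0,0],"twist": [0,0,0]},{"xyz": [0.012,0,0],"twist": [0,0,0]},{"xyz": [0.012,0,0],"twist": [0,0,0]}]}}

```text
clock: 6.12
tcp_pos: [0.5628, 0.0455, 0.0295]
orientation: [3.14, 0.008, 2.875]
ft_force: [5.2, -0.1, 6.8]
gripper_width: 0.348
finger_force: 4.4
```

```bash
python3 - <<'E'
from h import *
import cv2
st()
a=get_image("scene")[195:350,250:455,::-1]; b=get_image("side")[205:370,200:390,::-1]
f=lambda i:cv2.resize(i,(400,380),interpolation=cv2.INTER_CUBIC)
cv2.imwrite("pics/c5.png",np.hstack([f(a),f(b)]))
E
```

```text
t6.12 fix mm [ -65.2 -112.    29.5] F fix [5.1 1.2 6.8] w 0.35
```

View pics/c5.png

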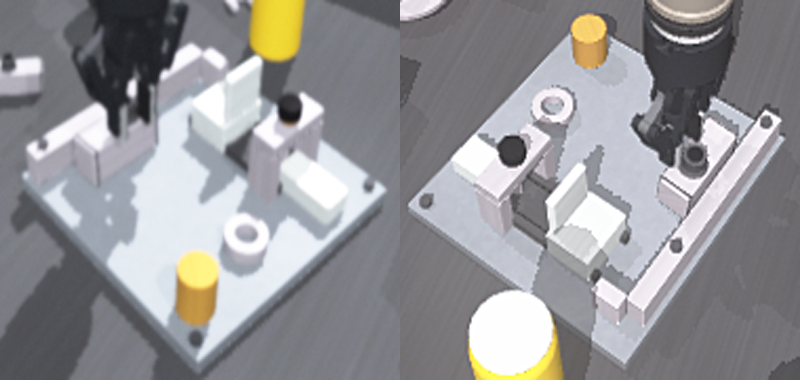

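The stub looks nearly parallel to the fence: about (105,140) in the left panel and (700,165) in the right. The tool is still at its +x side. I'll check the remaining gap numerically.

```bash
python3 - <<'E'
from h import *
v1=lambda L:(np.array(L,float)+.5)/[400/205,380/155]-.5+[250,195]
v2=lambda L:(np.array(L,float)-[400,0]+.5)/[400/190,380/165]-.5+[200,205]
a,b=17.5,45
O=[("scene",[(-a,-b,50),(a,-b,50)],v1([(77,136),(98,150)])),
("side",[(a,b,50),(-a,b,50),(-a,b,15),(-a,-b,50),(a,-b,50),(0,12,66)],v2([(661,177),(688,193),(686,217),(741,136),(717,119),(692,154)]))]
q=FIX;p,r=fit(O,[.56,.04,-.26]); d=p[:2]-q[:2]; c,s=np.cos(q[2]),np.sin(q[2])
print("stub fix",1000*(c*d[0]+s*d[1]),1000*(-s*d[0]+c*d[1]),np.degrees(p[2]-q[2]));print(r.round(1).tolist())
O3=[("side",[(-105,-205,45),(-125,-205,45),(-105,35,45),(-125,35,45),(-130,70,15)],v2([(760,112),(781,121),(628,304),(643,318),(626,366)]))]
print((proj("side",tf(q,O3[0][1]))-O3[0][2]).round(1).tolist())
E
```

```text
stub fix -83.14588594147962 -118.17397083140149 -3.594504883548953
[[-3.1, -0.5], [-3.7, 2.5], [-1.8, 0.7], [-0.7, 2.8], [-0.3, 2.0], [0.3, -0.7], [-1.9, -1.6], [0.6, -0.0]]
[[2.2, -1.7], [0.4, -1.4], [-0.8, -2.5], [0.9, -3.1], [0.3, -0.8]]
```

```bash
python3 - <<'E'
from h import *
s=telemetry.read_state(); R=Rn.from_euler('xyz',s['orientation'])
for n,sc,of,add in [("scene",[400/205,380/155],[250,195],[0,0]),("side",[400/190,380/165],[200,205],[400,0])]:
  for y in (-.022,.022):
    p=s['tcp_pos']+R.apply([0,y,0]); print(n,y,((proj(n,[p])[0]-of)*sc+add).round())
E
```

```text
scene -0.022 [115. 161.]
scene 0.022 [146. 140.]
side -0.022 [692. 148.]
side 0.022 [667. 180.]
```

```bash
python3 - <<'E'
from h import *
import cv2
im=get_image("scene")[205:285,270:370,::-1]
im2=get_image("side")[215:295,290:390,::-1]
f=lambda i:cv2.resize(i,(400,320),interpolation=cv2.INTER_CUBIC)
cv2.imwrite("pics/c6.png",np.hstack([f(im),f(im2)]))
E
```

```text
(no output)
```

View pics/c6.png

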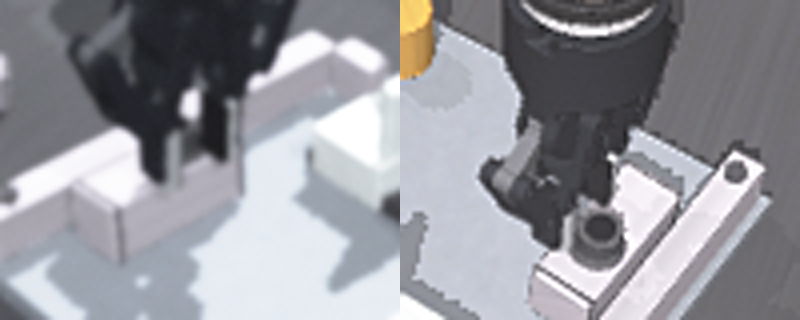

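The fingertips overlap only the top of the stub's side face, at about (172,195) in the left panel: partly open, the pads sit higher than the TCP. I'll back off, lower, and push again.

{"op": "jog_arm", "data": {"targets": [{"xyz": [-0.04,0,0],"twist": [0,0,0]},{"xyz": [-0.08,0,0],"twist": [0,0,0]},{"xyz": [-0.08,0,0.03],"twist": [0,0,0]},{"xyz": [-0.08,-0.01,0.03],"twist": [0,0,0]}]}}

```text
clock: 6.65
tcp_pos: [0.5778, 0.037, 0.0152]
orientation: [-3.139, -0.007, 2.877]
ft_force: [-1.3, -0.5, -0.9]
gripper_width: 0.347
finger_force: 0.0
```

```bash
python3 -c "
from h import *
go(-55,-115,21)"
```

```text
shift [ 0.0218  0.0044 -0.0192] twist [-0.0007 -0.0023 -0.0017]
t6.65 fix mm [ -48.5 -116.4   15.2] F fix [-1.1 -0.8 -0.9] w 0.35
```

{"op": "jog_arm", "data": {"targets": [{"xyz": [0,0,-0.012],"twist": [0,0,0]},{"xyz": [0.015,0,-0.012],"twist": [0,0,0]},{"xyz": [0.03,0,-0.012],"twist": [0,0,0]}]}}

```text
clock: 6.9
tcp_pos: [0.5725, 0.0391, 0.022]
orientation: [3.142, 0.001, 2.876]
ft_force: [1.7, -0.6, 1.1]
gripper_width: 0.35
finger_force: 1.1
```

{"op": "jog_arm", "data": {"targets": [{"xyz": [0.01,0,0],"twist": [0,0,0]},{"xyz": [0.02,0,0],"twist": [0,0,0]}]}}

```text
clock: 7.07
tcp_pos: [0.5674, 0.0408, 0.0226]
orientation: [3.141, 0.002, 2.877]
ft_force: [2.2, -0.3, 0.3]
gripper_width: 0.351
finger_force: 1.2
```

```bash
python3 -c "
from h import *
st()"
```

```text
t7.07 fix mm [ -59.5 -115.3   22.6] F fix [2.2 0.3 0.3] w 0.35
```

{"op": "jog_arm", "data": {"targets": [{"xyz": [0.008,0,0.005],"twist": [0,0,0]},{"xyz": [0.016,0,0.01],"twist": [0,0,0]},{"xyz": [0.016,0,0.01],"twist": [0,0,0]}]}}

```text
clock: 7.32
tcp_pos: [0.5675, 0.0408, 0.0214]
orientation: [3.139, 0.011, 2.875]
ft_force: [7.2, -3.2, 2.5]
gripper_width: 0.352
finger_force: 3.7
```

{"op": "jog_arm", "data": {"targets": [{"xyz": [0.01,0,0],"twist": [0,0,0]},{"xyz": [0.015,0,0],"twist": [0,0,0]},{"xyz": [0.015,0,0],"twist": [0,0,0]}]}}

```text
clock: 7.57
tcp_pos: [0.5674, 0.0408, 0.0224]
orientation: [3.138, 0.02, 2.874]
ft_force: [12.1, -3.3, 1.3]
gripper_width: 0.346
finger_force: 6.5
```

```bash
python3 -c "
from h import *
st()"
```

```text
t7.57 fix mm [ -59.5 -115.3   22.4] F fix [12.5 -0.1  1.3] w 0.35
```

Contact is now stiff at x -59.5, where I expected -59, so the stub is square on the fence. I'll retreat, lift, and go around to its -y end with the fingers shut.

{"op": "jog_arm", "data": {"targets": [{"xyz": [-0.05,0,0],"twist": [0,0,0]},{"xyz": [-0.08,0,0],"twist": [0,0,0]},{"xyz": [-0.08,0,-0.1],"twist": [0,0,0]},{"xyz": [-0.08,-0.05,-0.2],"twist": [0,0,0]},{"xyz": [-0.05,-0.18,-0.22],"twist": [0,0,0]}], "claw": 0}}

```text
clock: 7.98
tcp_pos: [0.5632, -0.0046, 0.0892]
orientation: [3.132, 0.008, 2.887]
ft_force: [3.0, 0.5, 1.5]
gripper_width: -0.001
finger_force: 0.0
```

{"op": "jog_arm", "data": {"targets": [{"xyz": [0.05,-0.1,0],"twist": [0,0,0]},{"xyz": [0.1,-0.1,0],"twist": [0,0,0]},{"xyz": [0.1,-0.1,0],"twist": [0,0,0]}]}}

```text
clock: 8.23
tcp_pos: [0.5164, -0.0356, 0.0839]
orientation: [-3.139, -0.007, 2.872]
ft_force: [-0.1, 1.1, 0.8]
gripper_width: -0.005
finger_force: 0.0
```

```bash
python3 -c "
from h import *
go(-84,-197,27)"
```

```text
shift [-0.0184  0.018   0.1895] twist [-0.0007 -0.0021 -0.0031]
t8.23 fix mm [ -89.2 -202.2   83.9] F fix [-0.3  1.   0.8] w -0.01
```

{"op": "jog_arm", "data": {"targets": [{"xyz": [-0.018,0.01,0],"twist": [0,0,-0.003]},{"xyz": [-0.018,0.018,0.1],"twist": [0,0,-0.003]},{"xyz": [-0.018,0.018,0.17],"twist": [0,0,-0.003]},{"xyz": [-0.018,0.018,0.185],"twist": [0,0,-0.003]},{"xyz": [-0.018,0.018,0.185],"twist": [0,0,-0.003]}]}}

```text
clock: 8.65
tcp_pos: [0.527, -0.0287, 0.0273]
orientation: [3.142, -0.005, 2.888]
ft_force: [0.2, 1.5, -0.0]
gripper_width: 0.0
finger_force: 0.0
```

```bash
python3 -c "
from h import *
go(-84,-197,27)"
```

```text
shift [ 0.011  -0.0138  0.001 ] twist [ 0.     -0.0015  0.0018]
t8.65 fix mm [ -80.7 -192.8   27.3] F fix [-0.2  1.6 -0. ] w 0.0
```

{"op": "jog_arm", "data": {"targets": [{"xyz": [0.012,0.02,0],"twist": [0,0,0.002]},{"xyz": [0.014,0.05,0],"twist": [0,0,0.002]},{"xyz": [0.014,0.08,0],"twist": [0,0,0.002]},{"xyz": [0.014,0.11,0],"twist": [0,0,0.002]},{"xyz": [0.014,0.14,0],"twist": [0,0,0.002]}]}}

```text
clock: 9.07
tcp_pos: [0.5357, 0.0133, 0.0303]
orientation: [3.141, 0.002, 2.881]
ft_force: [-1.0, -0.1, 0.4]
gripper_width: -0.003
finger_force: 0.0
```

```bash
python3 -c "
from h import *
go(-85,-83,27)"
```

```text
shift [0.0066 0.2235 0.0111] twist [ 0.0003  0.0006 -0.0005]
t9.07 fix mm [ -83.1 -150.    30.3] F fix [-0.9 -0.3  0.4] w -0.0
```

{"op": "jog_arm", "data": {"targets": [{"xyz": [0.005,0.03,0.008],"twist": [0,0,0]},{"xyz": [0.005,0.06,0.008],"twist": [0,0,0]},{"xyz": [0.005,0.09,0.008],"twist": [0,0,0]}]}}

```text
clock: 9.32
tcp_pos: [0.5398, 0.0382, 0.0267]
orientation: [-3.14, -0.001, 2.88]
ft_force: [-0.2, -2.1, 0.9]
gripper_width: -0.001
finger_force: 1.2
```

```bash
python3 - <<'E'
from h import *
import cv2
go(-85,-83,27)
for n in("scene","side"): cv2.imwrite(f"pics/chk_{n}.png",get_image(n)[:,:,::-1])
E
```

```text
shift [-0.0014  0.1399 -0.0011] twist [-0.0005 -0.0002 -0.0008]
t9.32 fix mm [ -85.5 -125.    26.7] F fix [ 0.3 -2.1  0.9] w -0.0
```

{"op": "jog_arm", "data": {"targets": [{"xyz": [0,0.025,0],"twist": [0,0,0]},{"xyz": [0,0.05,0],"twist": [0,0,0]},{"xyz": [0,0.07,0],"twist": [0,0,0]}]}}

```text
clock: 9.67
tcp_pos: [0.5457, 0.0583, 0.0268]
orientation: [-3.141, -0.0, 2.878]
ft_force: [0.2, -1.2, -0.1]
gripper_width: 0.002
finger_force: 0.8
```

```bash
python3 -c "
from h import *
go(-85,-83,27)"
```

```text
shift [ 0.0003  0.07   -0.0008] twist [-0.0001 -0.     -0.0012]
t9.67 fix mm [ -85.  -104.    26.8] F fix [ 0.5 -1.1 -0.1] w 0.0
```

{"op": "jog_arm", "data": {"targets": [{"xyz": [0,0.025,0],"twist": [0,0,0]},{"xyz": [0,0.05,0],"twist": [0,0,0]},{"xyz": [0,0.07,0],"twist": [0,0,0]}]}}

```text
clock: 9.92
tcp_pos: [0.5511, 0.0798, 0.0268]
orientation: [3.141, -0.0, 2.88]
ft_force: [0.4, -1.1, -0.9]
gripper_width: -0.001
finger_force: 0.7
```

```bash
python3 -c "
from h import *
go(-85,-73,27)"
```

```text
shift [-0.0008  0.0292 -0.0007] twist [ 0.0002 -0.0001 -0.0007]
t9.92 fix mm [-85.3 -81.8  26.8] F fix [ 0.6 -0.9 -0.9] w -0.0
```

Smooth so far. I'll feel for the end stop in small steps.

{"op": "jog_arm", "data": {"targets": [{"xyz": [0,0.015,0],"twist": [0,0,0]},{"xyz": [0,0.025,0],"twist": [0,0,0]},{"xyz": [0,0.025,0],"twist": [0,0,0]}]}}

```text
clock: 10.17
tcp_pos: [0.5531, 0.0873, 0.0269]
orientation: [3.14, -0.0, 2.881]
ft_force: [-0.5, -0.0, 0.2]
gripper_width: 0.001
finger_force: 0.0
```

{"op": "jog_arm", "data": {"targets": [{"xyz": [0,0.01,0],"twist": [0,0,0]},{"xyz": [0,0.015,0],"twist": [0,0,0]},{"xyz": [0,0.015,0],"twist": [0,0,0]}]}}

```text
clock: 10.42
tcp_pos: [0.5543, 0.0901, 0.027]
orientation: [-3.142, 0.0, 2.879]
ft_force: [-1.2, -0.9, 0.3]
gripper_width: -0.002
finger_force: 0.5
```

```bash
python3 -c "
from h import *
st()"
```

```text
t10.42 fix mm [-84.8 -71.1  27. ] F fix [-0.9 -1.1  0.3] w -0.0
```

{"op": "jog_arm", "data": {"targets": [{"xyz": [0,0.008,0],"twist": [0,0,0]},{"xyz": [0,0.015,0],"twist": [0,0,0]},{"xyz": [0,0.015,0],"twist": [0,0,0]}]}}

```text
clock: 10.67
tcp_pos: [0.5556, 0.095, 0.027]
orientation: [3.141, 0.0, 2.88]
ft_force: [-0.2, -1.5, -0.7]
gripper_width: -0.002
finger_force: 0.8
```

{"op": "jog_arm", "data": {"targets": [{"xyz": [0,0.008,0],"twist": [0,0,0]},{"xyz": [0,0.012,0],"twist": [0,0,0]},{"xyz": [0,0.012,0],"twist": [0,0,0]}]}}

```text
clock: 10.92
tcp_pos: [0.5564, 0.0985, 0.027]
orientation: [3.141, 0.0, 2.88]
ft_force: [0.1, -1.4, -0.8]
gripper_width: -0.002
finger_force: 0.7
```

```bash
python3 -c "
from h import *
st()"
```

```text
t10.92 fix mm [-84.9 -62.4  27. ] F fix [ 0.4 -1.3 -0.8] w -0.0
```

{"op": "jog_arm", "data": {"targets": [{"xyz": [0,0.008,0],"twist": [0,0,0]},{"xyz": [0,0.012,0],"twist": [0,0,0]},{"xyz": [0,0.012,0],"twist": [0,0,0]}]}}

```text
clock: 11.17
tcp_pos: [0.5573, 0.102, 0.027]
orientation: [3.141, 0.0, 2.88]
ft_force: [-0.2, -1.1, -1.1]
gripper_width: 0.0
finger_force: 0.7
```

{"op": "jog_arm", "data": {"targets": [{"xyz": [0,0.006,0],"twist": [0,0,0]},{"xyz": [0,0.01,0],"twist": [0,0,0]},{"xyz": [0,0.01,0],"twist": [0,0,0]}]}}

```text
clock: 11.42
tcp_pos: [0.5581, 0.1048, 0.0269]
orientation: [3.141, 0.0, 2.88]
ft_force: [0.5, -2.2, 0.6]
gripper_width: -0.001
finger_force: 0.8
```

```bash
python3 -c "
from h import *
st()"
```

```text
t11.42 fix mm [-84.9 -55.9  26.9] F fix [ 1.1 -2.   0.6] w -0.0
```

```bash
python3 - <<'E'
from h import *
import cv2
A=get_image("scene")[:,:,::-1];B=get_image("side")[:,:,::-1];C=_ci("wrist");D=get_image("wrist")[:,:,::-1]
np.savez("w1.npz",K=C['K'],k1=C['k1'],E=C['extrinsics'])
f=lambda i,w,h:cv2.resize(i,(w,h),interpolation=cv2.INTER_CUBIC)
cv2.imwrite("pics/c7.png",np.vstack([np.hstack([f(A[195:285,270:390],400,300),f(B[245:355,250:390],400,300)]),np.hstack([f(D[120:420,140:540],400,300),f(cv2.imread("pics/chk_side.png")[245:355,250:390],400,300)])]))
E
```

```text
Traceback (most recent call last):
NameError: name '_ci' is not defined
```

```bash
python3 - <<'E'
from h import *
import cv2
C=camera_info("wrist");D=get_image("wrist")[:,:,::-1];A=get_image("scene")[:,:,::-1];B=get_image("side")[:,:,::-1]
np.savez("w1.npz",K=C['K'],k1=C['k1'],E=C['extrinsics'])
f=lambda i,w,h:cv2.resize(i,(w,h),interpolation=cv2.INTER_CUBIC)
cv2.imwrite("pics/c7.png",np.vstack([np.hstack([f(A[195:285,270:390],400,300),f(B[245:355,250:390],400,300)]),np.hstack([f(D[120:420,140:540],400,300),f(cv2.imread("pics/chk_side.png")[245:355,250:390],400,300)])]))
E
```

```text
(no output)
```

View pics/c7.png

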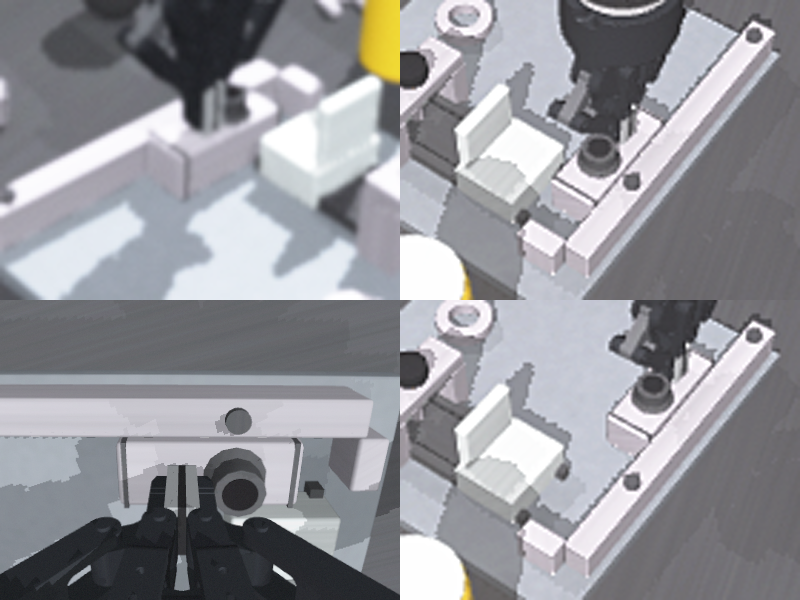

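The last picture shows the fingers above the stub, at about (212,130) top-left, pushing the boss rather than the end face. So the tips are higher than the reported z 27. I'll check this numerically.

```bash
python3 - <<'E'
from h import *
s=telemetry.read_state(); print(s['tcp_pos'],s['joint_pos'].round(3)); t=s['tcp_pos']
for dz in (0,.01,.02,.025,.03,.035): print(dz,((proj("scene",[t+[0,0,dz]])[0]-[270,195])/.3).round(),((proj("side",[t+[0,0,dz]])[0]-[250,245])*[400/140,300/110]+[400,0]).round())
# stub pose: side panel corners
O=[("side",[(17.5,45,50),(-17.5,45,50),(0,12,66)],(np.array([(556,181),(590,206),(600,150.)])-[400,0])/[400/140,300/110]+[250,245]),
("scene",[(-17.5,-45,50),(17.5,-45,50),(17.5,45,50)],np.array([(147,132),(186,153),(277,103)])*.3+[270,195])]
q=FIX;p,r=fit(O,[.57,.12,-.26]); d=p[:2]-q[:2]; c,n=np.cos(q[2]),np.sin(q[2])
print("stub fix",1000*(c*d[0]+n*d[1]),1000*(-n*d[0]+c*d[1]),np.degrees(p[2]-q[2]),r.round(1).tolist())
E
```

```text
[0.55804135 0.10474203 0.02693673] [-0.044  0.523 -0.236  1.689  0.144  0.947  0.975]
0 [201. 157.] [616. 151.]
0.01 [201. 145.] [616. 143.]
0.02 [202. 133.] [617. 136.]
0.025 [202. 126.] [617. 132.]
0.03 [202. 120.] [617. 128.]
0.035 [202. 113.] [617. 124.]
stub fix -88.53892648569008 -41.362196411656775 0.8513741711904217 [[-2.1, 0.7], [1.2, 0.5], [-0.2, -0.3], [-0.7, 0.3], [-1.1, 1.4], [1.5, -0.2]]
```

The tips really are about 22 mm above the reported TCP. The stub is now at y≈-41 with yaw about 0.9°, still along the fence. I'll lift, go behind its end, and come down properly.

{"op": "jog_arm", "data": {"targets": [{"xyz": [0,-0.03,0],"twist": [0,0,0]},{"xyz": [0,-0.06,-0.1],"twist": [0,0,0]},{"xyz": [0,-0.15,-0.12],"twist": [0,0,0]},{"xyz": [0,-0.22,-0.12],"twist": [0,0,0]},{"xyz": [0,-0.23,-0.12],"twist": [0,0,0]}]}}

```text
clock: 12.08
tcp_pos: [0.5398, 0.0319, 0.0636]
orientation: [-3.138, 0.002, 2.873]
ft_force: [0.3, -0.9, -0.8]
gripper_width: -0.001
finger_force: 0.0
```

{"op": "jog_arm", "data": {"targets": [{"xyz": [0,0,0],"twist": [0,0,0]},{"xyz": [0,0,0],"twist": [0,0,0]}]}}

```text
clock: 12.25
tcp_pos: [0.54, 0.0385, 0.0628]
orientation: [3.14, -0.0, 2.879]
ft_force: [-0.6, 0.5, -0.5]
gripper_width: 0.003
finger_force: 0.0
```

```bash
python3 -c "
from h import *
go(-85,-122,8)"
```

```text
shift [-0.0014  0.0083  0.1827] twist [ 0.0004 -0.0001 -0.0009]
t12.25 fix mm [ -85.4 -124.5   62.8] F fix [-0.7  0.3 -0.5] w 0.0
```

{"op": "jog_arm", "data": {"targets": [{"xyz": [0,0,0.08],"twist": [0,0,0]},{"xyz": [0,0,0.13],"twist": [0,0,0]},{"xyz": [0,0,0.14],"twist": [0,0,0]},{"xyz": [0,0,0.15],"twist": [0,0,0]},{"xyz": [0,0,0.16],"twist": [0,0,0]}]}}

```text
clock: 12.67
tcp_pos: [0.5407, 0.0391, 0.0151]
orientation: [3.14, 0.001, 2.881]
ft_force: [0.2, 0.3, -0.4]
gripper_width: -0.002
finger_force: 0.0
```

{"op": "jog_arm", "data": {"targets": [{"xyz": [0,0,0.01],"twist": [0,0,0]},{"xyz": [0,0,0.02],"twist": [0,0,0]},{"xyz": [0,0,0.02],"twist": [0,0,0]}]}}

```text
clock: 12.92
tcp_pos: [0.5401, 0.0378, 0.0088]
orientation: [3.142, 0.0, 2.879]
ft_force: [0.6, -0.2, -0.0]
gripper_width: -0.001
finger_force: 0.0
```

```bash
python3 - <<'E'
from h import *
import cv2
st()
t=telemetry.read_state()['tcp_pos']
cv2.imwrite("pics/s8.png",get_image("scene")[:,:,::-1])
a=cv2.cvtColor(cv2.imread("pics/s8.png"),cv2.COLOR_BGR2GRAY)
for dz in (0,.02,.04): print(dz,proj("scene",[t+[0,0,dz]])[0].round(1))
u=int(proj("scene",[t])[0][0]); v=int(proj("scene",[t])[0][1])
for c in range(u-10,u+13,2): print(c,a[v-22:v+10:2,c])
print("rows from",v-22)
E
```

```text
t12.92 fix mm [ -85.1 -125.2    8.8] F fix [ 0.6  0.  -0. ] w -0.0
0 [305.9 262.1]
0.02 [305.8 254.7]
0.04 [305.8 247.1]
295 [ 91 226 245 218 149 155 159 163 165 164 163 206 227 193 167 162]
297 [ 37 115 221 167 143 146 151 151 151 158 179 223 193 166 164 163]
299 [ 39  47  86  78  83  94 135 147 147 157 206 212 170 164 163 162]
301 [ 38  37  39  36  37  43  83 133 147 170 223 178 165 165 162 162]
303 [ 35  35  36  37  37  37  40 103 147 195 229 196 165 165 164 165]
305 [ 38  51  76  78  80  84  81 127 166 223 232 226 194 164 176 198]
307 [ 48 114 152 154 156 155 154 159 193 229 233 233 226 201 222 233]
309 [ 93 108 109 110 110 110 111 121 163 205 230 234 233 231 233 235]
311 [147 151 149 149 151 156 158 151 162 168 206 233 234 234 234 234]
313 [107 109 113 122 128 153 162 161 162 165 173 220 235 235 235 234]
315 [165 163 165 162 158 162 163 163 165 165 164 190 232 235 235 234]
317 [168 166 163 161 163 160 164 164 166 166 165 168 219 234 235 236]
rows from 240
```

The fingertip is now at true z≈30, free and behind the stub's end. Pushing.

{"op": "jog_arm", "data": {"targets": [{"xyz": [0,0.025,0],"twist": [0,0,0]},{"xyz": [0,0.05,0],"twist": [0,0,0]},{"xyz": [0,0.075,0],"twist": [0,0,0]},{"xyz": [0,0.1,0],"twist": [0,0,0]}]}}

```text
clock: 13.3
tcp_pos: [0.5482, 0.0668, 0.0092]
orientation: [-3.14, 0.001, 2.88]
ft_force: [-0.3, -3.5, 2.8]
gripper_width: -0.001
finger_force: 1.8
```

{"op": "jog_arm", "data": {"targets": [{"xyz": [0,0.02,0],"twist": [0,0,0]},{"xyz": [0,0.04,0],"twist": [0,0,0]}]}}

```text
clock: 13.47
tcp_pos: [0.5514, 0.0777, 0.0092]
orientation: [-3.14, 0.001, 2.879]
ft_force: [-0.2, -4.1, 2.0]
gripper_width: -0.004
finger_force: 1.7
```

```bash
python3 -c "
from h import *
st()"
```

```text
t13.47 fix mm [-84.5 -83.7   9.2] F fix [ 0.9 -4.   2. ] w -0.0
```

{"op": "jog_arm", "data": {"targets": [{"xyz": [0,0.015,0],"twist": [0,0,0]},{"xyz": [0,0.028,0],"twist": [0,0,0]},{"xyz": [0,0.028,0],"twist": [0,0,0]}]}}

```text
clock: 13.72
tcp_pos: [0.5537, 0.0876, 0.009]
orientation: [3.14, 0.001, 2.88]
ft_force: [0.4, -1.0, 0.1]
gripper_width: 0.002
finger_force: 0.3
```

{"op": "jog_arm", "data": {"targets": [{"xyz": [0,0.007,0],"twist": [0,0,0]},{"xyz": [0,0.014,0],"twist": [0,0,0]},{"xyz": [0,0.014,0],"twist": [0,0,0]}]}}

```text
clock: 13.97
tcp_pos: [0.5538, 0.0887, 0.0089]
orientation: [-3.139, -0.001, 2.878]
ft_force: [-1.0, -4.7, 3.0]
gripper_width: 0.001
finger_force: 2.5
```

```bash
python3 -c "
from h import *
st()"
```

```text
t13.97 fix mm [-84.9 -72.5   8.9] F fix [ 0.2 -4.8  3. ] w 0.0
```

{"op": "jog_arm", "data": {"targets": [{"xyz": [0,0.012,0],"twist": [0,0,0]},{"xyz": [0,0.02,0],"twist": [0,0,0]},{"xyz": [0,0.02,0],"twist": [0,0,0]},{"xyz": [0,0.02,0],"twist": [0,0,0]}]}}

```text
clock: 14.3
tcp_pos: [0.5537, 0.0886, 0.0089]
orientation: [-3.131, -0.003, 2.875]
ft_force: [-5.9, -11.8, 9.6]
gripper_width: -0.001
finger_force: 6.6
```

```bash
python3 -c "
from h import *
st()"
```

```text
t14.30 fix mm [-85.  -72.6   8.9] F fix [ -2.6 -12.9   9.6] w -0.0
```

The contact is rigid at -72.6 (expected -73.5), so the stub is home. Retreating clear.

{"op": "jog_arm", "data": {"targets": [{"xyz": [0,-0.05,0],"twist": [0,0,0]},{"xyz": [0,-0.1,0],"twist": [0,0,0]},{"xyz": [0,-0.12,-0.06],"twist": [0,0,0]},{"xyz": [0,-0.12,-0.18],"twist": [0,0,0]},{"xyz": [0,-0.14,-0.3],"twist": [0,0,0]}]}}

```text
clock: 14.72
tcp_pos: [0.543, 0.0578, 0.0981]
orientation: [3.139, -0.005, 2.881]
ft_force: [-0.2, 1.0, 0.5]
gripper_width: -0.001
finger_force: 0.0
```

{"op": "jog_arm", "data": {"targets": [{"xyz": [0,-0.12,-0.12],"twist": [0,0,0]},{"xyz": [0,-0.24,-0.24],"twist": [0,0,0]},{"xyz": [0,-0.36,-0.3],"twist": [0,0,0]},{"xyz": [0,-0.36,-0.3],"twist": [0,0,0]},{"xyz": [0,-0.36,-0.3],"twist": [0,0,0]}]}}

```text
clock: 15.13
tcp_pos: [0.5182, -0.0533, 0.1918]
orientation: [-3.141, 0.007, 2.872]
ft_force: [1.2, 0.2, -0.9]
gripper_width: -0.004
finger_force: 0.0
```

```bash
python3 - <<'E'
from h import *
import cv2
st()
F={n:get_image(n)[:,:,::-1].copy() for n in("scene","side")}
for n in F: cv2.imwrite(f"pics/fin_{n}.png",F[n])
ref=cv2.imread("pics/chk_side.png")   # during push, jaw latched
q=FIX
def patch(n,P,h=9):
    u=proj(n,tf(q,[P]))[0].round().astype(int); return u
for n,r in (("side",ref),("scene",cv2.imread("pics/chk_scene.png"))):
  for name,P in (("tail/knob",(50,0,88)),("tab",(-14,0,80)),("bearing",(55,-85,20)),("die",(95,-165,35))):
    u=patch(n,P); g=lambda i:i[u[1]-9:u[1]+10,u[0]-9:u[0]+10].astype(int)
    print(n,name,u,"mean diff",np.abs(g(F[n])-g(r)).mean().round(2))
# boss centre (dark blob on top of the stub) against home prediction
for n in F:
    u=proj(n,tf(q,[(-87.5,-2,66)]))[0]; x,y=u.round().astype(int)
    g=cv2.cvtColor(F[n],cv2.COLOR_BGR2GRAY)[y-12:y+13,x-12:x+13]; m=g<65
    ys,xs=np.nonzero(m); print(n,"boss pred",u.round(1),"dark centroid",(xs.mean()+x-12).round(1),(ys.mean()+y-12).round(1),m.sum())
E
```

```text
t15.13 fix mm [ -82.9 -218.9  191.8] F fix [ 1.1  0.5 -0.9] w -0.0
side tail/knob [253 269] mean diff 0.65
side tab [279 287] mean diff 0.54
side bearing [280 261] mean diff 0.71
side die [287 226] mean diff 0.68
scene tail/knob [399 238] mean diff 0.86
scene tab [374 227] mean diff 0.61
scene bearing [368 284] mean diff 0.44
scene die [355 309] mean diff 0.56
scene boss pred [348.  217.6] dark centroid 347.7 217.9 11
side boss pred [311.  309.5] dark centroid 313.0 307.5 4
```

```bash
python3 -c "
from station import close_job
print(close_job())"
```

```text
the job is handed in; nothing more can be done
None
```

The jaw is latched open on its pin, the stub is pushed flat along the bed and fully home against the end stop, nothing else was seen to move, and the job is handed in at about 15 s; partway along, the fingertips pushed on the stub's boss rather than its end face because they sit about 22 mm higher than reported.

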